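# Kickstand down and hold the two-wheeler upright

## Robot

A 7-joint arm with a two-finger parallel gripper is mounted at the origin on the work surface. World frame = base frame: x ahead of the robot, y to its left, z up, the work surface at z = 0. Lengths are in m, angles in rad, forces in N, time in s.
With the tool pointing down it reaches from about 0.4 to 0.85 m from the base axis. Payload 4.5 kg.
Tool frame: the origin (TCP) lies at the very end of the fingers, on their centre line; the grasp point (between the pads) lies 19 mm behind it; z points along the fingers, y is the line along which they close (so a half turn about z gives the same grasp; the last joint's range is limited). The gripper opens to 88 mm and grips with 3 to 60 N. Pads are 18 mm wide; open, the fingers measure 123 mm over their backs; the gripper's body (75 mm by 187 mm) begins 45 mm behind the grasp point.
Start: joints at [1.177, 0.689, -0.195, 1.565, 0.157, 0.902, -0.215], TCP at [0.259, -0.569, 0.239] pointing down, gripper open.
Joint ranges: [-3.01, 3.01], [-0.46, 2.08], [-1.47, 1.51], [0.13, 2.56], [-1, 4.14], [0.04, 2.09], [-2.66, 2.66]. Speed limits (rad/s): [2.57, 2.57, 3.14, 3.14, 3.14, 3.14, 3.14].

## Interface

Orientations are given as a unit quaternion [x, y, z, w].
In Python, from cell import arm gives the robot as it stands. The module is installed in compiled form; this text tells all that it offers.
- The arm moves only by the shell command python3 -m handwheel 'ROWS' [FORCE]. ROWS is JSON, a list of rows, each a list of 5 numbers: the shift along the tool's x, y, z in cm, then the turn about the tool's z in degrees, then the closure, from 0 (fully open) to 1 (shut). A call has exactly 8 rows; each row shifts and turns the commanded pose from where the row before left it, along the tool's axes as they then stand; what a row does not reach is not made up. A row lasts 1/10 s, in which the tool goes at most 50 mm and 8.59 degrees, less where a joint would pass 70% of its speed; a pose out of reach is approached as far as the arm can. A call with a gripper value outside its range is refused whole. The fingers move at their own pace and stop on an object; FORCE is the grip in N (left out, the last holds). Time passes only in rows, so rows that do not move let the fingers close, or fill a call up. It gives the time, the measured TCP pose, the force, the opening and the grip force at its end, in the units of the state.
- arm.read_state(): the state, without advancing time (a new reading comes with each control period).
- arm.get_image(name): name is "side" or "top"; returns the picture (420x560x3 uint8, blue, green, red); there is no depth.
- arm.camera_params(name): a dict with "vfov" (degrees; the focal length in pixels is half the picture's height over the tangent of half this angle, whatever the lens; pixels are square), "cx", "cy" (the principal point, pixels), "origin" and "orientation" of the camera in the world. Camera axes: x right, y up, looking along -z (the intrinsics and any distortion apply to the point x, -y, -z); pixel columns grow to the right and rows downward; lengths in m; the calibration is good to about 2 mm. A picture is of the moment at which its call begins. camera_params takes no time and is no camera call.
- arm.close_job(): hands the job in; it is judged then, once.
The state is a dict: "clock": time; "qpos": joint angles; "dq": joint speeds; "tau": joint torques, N m; "tool_pos": TCP position; "tool_rot": TCP orientation; "ft_force": force on the tool from outside, world axes, zero at the start; "ft_torque": the same for the moment, N m; "gripper_width": opening from 0.0 (shut) to 1.0 (fully open); "gripper_force": force on a finger pad.
Only numpy, scipy, OpenCV 4.12 (cv2) and the standard library are available. Lean on these libraries where they do the work, as an engineer would, in place of code of your own. Each camera call takes 0.05 s, during which the arm holds its last target. There are 200 camera calls.

## Task

The hand-built plywood two-wheeler is leaning on the wooden rail. While it still leans there, flip its red kickstand down past its spring's centre until it is fully down; then take hold of the frame, bring it upright off the rail with both wheels on the table, and finish still holding it there, because it tips over by itself. Do not let it fall and leave the glue bottle, the paste jar and the tape roll where they are.

Things in the scene. Friction and masses are not known exactly. Their poses are not given: they have to be found in the camera images.
- top_bar (a point): Centre of the two-wheeler's pale wooden top bar, the part to hold: 18 mm wide (x), 150 mm long (y), 26 mm high (z), 163 mm above the wheels' undersides. Frame axes: z up the frame, y along its length, x across to the kickstand's side. Bar free for y = -55 to +35 mm: a saddle (y +41 to +91) and a handlebar (y = -66, 36 mm wide) rise 10 mm above it. Open for 35 mm below the bar.
- hub_a (a point): Centre of the wheel at frame y = +85 mm, 45 mm above its underside, on its mid-plane (frame x = 0). Wheels are 90 mm across, 6 mm thick, and do not turn. Axes as top_bar.
- hub_b (a point): Centre of the like wheel at frame y = -85 mm. Axes as top_bar.
- stand_pivot (a point): Point on the kickstand's turning axis, level with the middle of its red rod: 40 mm from the frame's mid-plane towards the kickstand's side (frame x), at frame y = -30 mm, 83 mm below the centre of the top bar. The axis runs along frame x. Axes as top_bar.
- stand_tip (a point): Centre of the ball (14 mm across) at the end of the kickstand's red rod. The rod is 10 mm thick, runs 66 mm straight from stand_pivot to here. Stowed it points to frame +y and 0.26 rad upward; push it down from above, staying in its plane 40 mm out from the frame's mid-plane. Fully down it points to the frame's underside.
- stand (a joint): Kickstand's angle in rad: 0 stowed (stop), 1.92 fully down (stop). An over-centre spring pushes it back to 0 when it is below about 0.87 and snaps it on to 1.92 beyond that; about 2 to 5 N on the rod, downward, moves it.
- bike: The whole loose rigid two-wheeler with kickstand, 260 mm long, 186 mm high, 0.5 to 0.8 kg. Origin on its mid-plane at the wheels' undersides, midway between them; axes as top_bar. Starts leaning 0.28 rad away from the kickstand's side, top towards the robot, on the rail. A yellow motor low on the side away from the kickstand makes it tip to that side when not held.
- rest: Fixed wooden rail on two posts on the robot's side of the two-wheeler. The rail is round, 16 mm thick, 340 mm long along this body's y, its centre 98 mm above the table and at x = -42 mm of this body; posts at y = +155 and -155 mm with feet. Origin on the table, under the middle of the line where the wheels stand at the start; z up.
- glue: White glue bottle with a yellow cap, 34 mm across, 105 mm high, origin at its underside. Leave it alone.
- paste: White paste jar with a blue cap, 60 mm across, 75 mm high, origin at its underside. Leave it alone.
- tape: Yellow roll of tape, 90 mm across, 25 mm high, lying flat, origin at its underside. Leave it alone.

How it is judged:
On the way:
1. the kickstand is fully down while the frame still leans (value of joint stand above 1.75 rad and angle between bike's own z axis and vertical above 0.15 rad), for 0.2 s.
At the end, for the whole second after the job is handed in: Through the last second: kickstand joint above 1.75 rad; frame within 0.087 rad of upright and still; both hub centres below 50 mm (wheels on the table within 5 mm); fingers hold it (over 1 N); rail not touched; glue, paste and tape within 20 mm of their starts (value of joint stand above 1.75 rad and angle between bike's own z axis and vertical below 0.087 rad and height (world z) of each of hub_a, hub_b below 0.05 m and contact force between bike and the fingers above 1 N and contact force between bike and rest below 0.1 N and linear speed of bike below 0.02 m/s and distance of each of glue, paste, tape from where it was at the start of the episode below 0.02 m); the arm keeps its last pose, push and grip.
It fails at once if the two-wheeler falls over (angle between bike's own z axis and vertical above 0.7 rad).
It fails at once if a bystander is pushed away or knocked over (distance of any of glue, paste, tape from where it was at the start of the episode above 0.03 m or angle between any of glue, paste's own z axis and vertical above 0.5 rad).
It also fails if it takes over 48 s, if anything falls off the work surface, if the arm or the gripper's body presses on something with over 40 N, if the wrist force passes 120 N, or if a joint passes its speed limit or range.

## Working session

There is one attempt and no reset: what is moved stays moved. The work goes in short steps, Python scripts to look and compute and a shell command to move; the robot and the scene stay as the last step left them, time stands still between calls to the robot, and variables do not carry over. Pictures are saved under pics/ and viewed, at most 10 in all, crops included, and the job is handed in when it is done.

```bash
mkdir -p pics; python3 - <<'E'
from cell import arm
import cv2
for n in("side","top"):
    cv2.imwrite(f"pics/{n}0.png",arm.get_image(n)); print(n,arm.camera_params(n))
s=arm.read_state();print({k:s[k] for k in("clock","tool_pos","tool_rot","ft_force","gripper_width")})
E
```

```text
side {'vfov': 47.28084848914126, 'cx': 285.49083436692615, 'cy': 213.72356966362884, 'origin': array([0.31218015, 0.84812718, 0.67282838]), 'orientation': array([-0.07604012,  0.46477823,  0.86749164, -0.1601791 ])}
top {'vfov': 51.61436370057942, 'cx': 279.00562740583047, 'cy': 207.64926821425362, 'origin': array([0.53214457, 0.05111898, 1.30480146]), 'orientation': array([-0.02946889,  0.01867515,  0.71366672, -0.69961606])}
{'clock': 0.1, 'tool_pos': array([ 0.25899879, -0.56818692,  0.23799199]), 'tool_rot': array([ 9.77201075e-01,  2.12314330e-01, -2.36268398e-04, -7.92667130e-04]), 'ft_force': array([ 0.58657996, -0.48237588, -0.35258328]), 'gripper_width': 0.998457747483361}
```

View pics/side0.png

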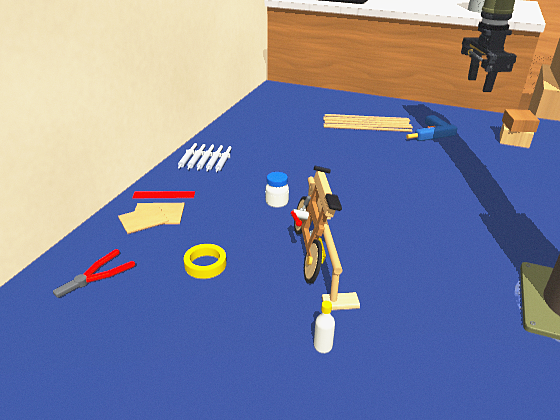

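View pics/top0.png

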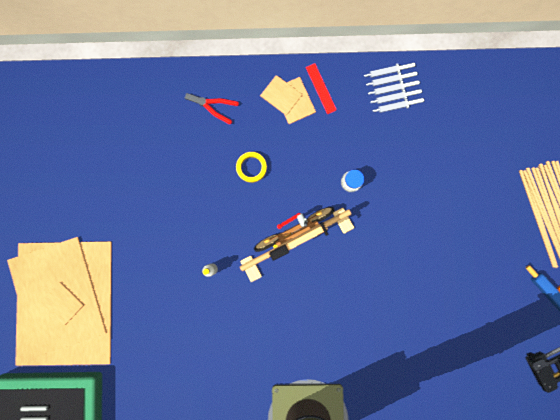

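Top: bike around (295,232), frame y pointing to image left and slightly down, red kickstand at (288,222). Side: saddle at (333,203), handlebar at (322,169), red rod at (296,216). Zooming in for exact pixels.

```bash
python3 - <<'E'
import cv2
a=cv2.imread("pics/side0.png")[150:300,270:370]; b=cv2.imread("pics/top0.png")[195:285,230:365]
a=cv2.resize(a,None,fx=4,fy=4,interpolation=2); b=cv2.resize(b,(540,360),interpolation=2)
cv2.imwrite("pics/s1.png",a);cv2.imwrite("pics/t1.png",b)
E
```

```text
(no output)
```

View pics/s1.png

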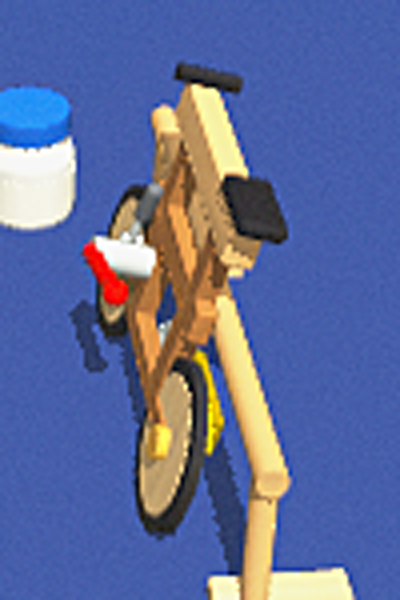

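View pics/t1.png

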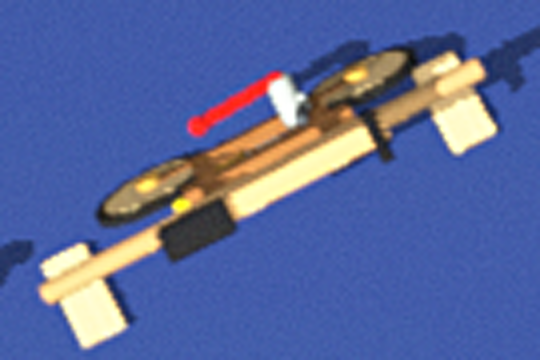

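```bash
cat > h.py <<'E'
import numpy as np
from cell import arm
from scipy.spatial.transform import Rotation as R
P={n:arm.camera_params(n) for n in("side","top")}
def ray(n,u,v):
    p=P[n]; f=210/np.tan(np.radians(p["vfov"]/2))
    d=R.from_quat(p["orientation"]).apply([(u-p["cx"])/f,-(v-p["cy"])/f,-1]); return np.array(p["origin"]),d/np.linalg.norm(d)
def plane(n,u,v,z):
    o,d=ray(n,u,v); return o+d*(z-o[2])/d[2]
def tri(s,t):
    a,d=ray("side",*s); b,e=ray("top",*t)
    k=np.linalg.lstsq(np.c_[d,-e],b-a,rcond=None)[0]; p,q=a+d*k[0],b+e*k[1]
    return (p+q)/2,np.linalg.norm(p-q)
E
python3 - <<'E'
from h import *
np.set_printoptions(precision=4,suppress=True)
print("ball",tri((299.2,222.7),(279.5,226.2)));print("saddle",tri((333.7,202),(280,252.5)))
print("hbar",tri((322.2,169.5),(325,228.75)));print("railend",tri((337.5,271.7),(241.75,268)))
a=plane("top",241.75,268,.098);b=plane("top",350,213,.098);print(a,b,np.linalg.norm(a-b),(a+b)/2)
psi=np.arctan2(*(a-b)[[1,0]])-np.pi/2;print("yaw",psi)
Rz=R.from_euler("z",psi); O=(a+b)/2-Rz.apply([-.042,0,0.098]);print("rest O",O)
B=Rz*R.from_euler("y",-.28)
for n,p in dict(bar=[0,0,.163],ball=[.04,-.03+.066*np.cos(.26),.08+.066*np.sin(.26)],piv=[.04,-.03,.08],saddle=[0,.066,.186],hbar=[0,-.066,.184],down=[.04,-.03+.066*np.cos(1.66),.08-.066*np.sin(1.66)]).items(): print(n,O+B.apply(p))
print("glue",plane("top",209,270,.1),"paste",plane("top",353,180,.07))
t=R.from_quat(arm.read_state()["tool_rot"]);print(t.as_matrix())
E
```

```text
ball (array([0.5623, 0.0681, 0.103 ]), np.float64(0.0012398501585220525))
saddle (array([0.4927, 0.0674, 0.1699]), np.float64(0.0001562678473270896))
hbar (array([ 0.552 , -0.0511,  0.1703]), np.float64(0.0003087638260385222))
railend (array([0.4491, 0.1756, 0.0913]), np.float64(6.489236114052473e-05))
[0.4496 0.1749 0.098 ] [ 0.5957 -0.128   0.098 ] 0.33635495640141333 [0.5227 0.0234 0.098 ]
yaw 0.4493669992082876
rest O [0.5605 0.0417 0.    ]
bar [0.5199 0.0221 0.1567]
ball [0.5563 0.0772 0.1042]
piv [0.5882 0.0218 0.0879]
saddle [0.4855 0.0788 0.1788]
hbar [ 0.5434 -0.0398  0.1768]
down [0.6072 0.0244 0.0248]
glue [0.4459 0.2653 0.1   ] paste [ 0.6913 -0.1436  0.07  ]
[[ 0.9098  0.4149 -0.0008]
 [ 0.4149 -0.9098  0.0014]
 [-0.0001 -0.0016 -1.    ]]
```

Estimates agree: the bike sits about 12 mm toward frame −y from the rail's middle, and its yaw is 0.45. Next I move above the stand tip with the fingers shut.

```bash
python3 -m handwheel '[[2,-1.6,0,-1.2,1],[4,-3.3,0,0,1],[4,-3.3,0,0,1],[4,-3.3,0,0,1],[4,-3.3,0,0,1],[4,-3.3,0,0,1],[4,-3.3,0,0,1],[4,-3.3,0,0,1]]' 20
python3 -m handwheel '[[4,-3.3,0,0,1],[4,-3.3,0,0,1],[4,-3.3,0,0,1],[4,-3.3,0,0,1],[4,-3.3,0,0,1],[4,-3.3,0,0,1],[2,-1.6,0,0,1],[0,0,0,0,1]]' 20
python3 - <<'E'
from h import *
print("spring top",tri((308.5,197),(304.5,219.5)))
s=arm.read_state();p=np.array(s["tool_pos"]);M=R.from_quat(s["tool_rot"]).as_matrix();print(p,M[:,0],s["ft_force"],s["gripper_width"])
print("to go cm",M.T@(np.array([.5673,.0644,.125])-p)*100)
E
```

```text
clock: 0.9
tool_pos: [0.4178, -0.2261, 0.2386]
tool_rot: [0.975, 0.222, -0.0, -0.0]
ft_force: [0.4, 0.0, -0.6]
gripper_width: 0.297
gripper_force: 0.0
clock: 1.7
tool_pos: [0.5553, 0.0733, 0.2383]
tool_rot: [0.974, 0.226, 0.001, -0.002]
ft_force: [0.2, -0.1, -0.3]
gripper_width: 0.006
gripper_force: 0.0
spring top (array([ 0.57250103, -0.00217141,  0.12355186]), np.float64(0.013872193729192994))
[0.55529666 0.07328826 0.23832486] [0.8975847  0.4408354  0.00242053] [ 0.17588023 -0.06891527 -0.31374677] 0.006398376894349443
to go cm [ 0.65814471  1.35636886 11.33062978]
```

The spring post beside the pivot may foul the gripper body. I'll open the fingers and press with the finger nearer frame −y, which moves the body away from it.

```bash
python3 -m handwheel '[[0.8,-3.3,0,0,0],[0,0,1.3,0,0],[0,0,2,0,0],[0,0,2,0,0],[0,0,2,0,0],[0,0,2,0,0],[0,0,2,0,0],[0,0,0,0,0]]' 20
python3 - <<'E'
from h import *
import cv2
a=arm.get_image("side");b=arm.get_image("top")
c=cv2.resize(a[120:270,250:400],(600,600),interpolation=2);cv2.imwrite("pics/s2.png",c)
cv2.imwrite("pics/t2.png",cv2.resize(b[195:285,230:365],(540,360),interpolation=2))
s=arm.read_state();p=np.array(s["tool_pos"]);M=R.from_quat(s["tool_rot"]).as_matrix();print(p,s["ft_force"],s["gripper_width"])
print("to go cm",M.T@(np.array([.5480,.1067,.125])-p)*100)
E
```

```text
clock: 2.5
tool_pos: [0.5448, 0.0987, 0.1235]
tool_rot: [0.975, 0.222, -0.003, 0.001]
ft_force: [-0.9, -0.4, 0.8]
gripper_width: 0.705
gripper_force: 0.0
[0.54685652 0.09961639 0.12577861] [0.06154594 0.29435239 0.09785325] 0.7987251923937569
to go cm [ 0.4097843  -0.58909924  0.07715099]
```

View pics/s2.png

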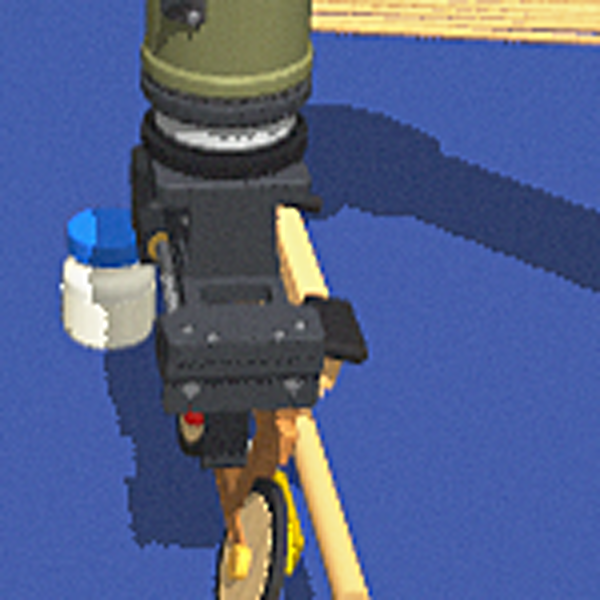

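The gripper is in place beside the bike: red tip at crop (193,420), near finger at (225,440), no contact. I'll correct sideways, then press down slowly.

```bash
python3 -m handwheel '[[0.4,-0.6,0,0,0],[0,0,0.5,0,0],[0,0,0.7,0,0],[0,0,0.7,0,0],[0.1,0,0.6,0,0],[0.1,0,0.6,0,0],[0.1,0,0.6,0,0],[0,0,0,0,0]]' 20
python3 - <<'E'
from h import *
import cv2
b=arm.get_image("top");a=arm.get_image("side")
cv2.imwrite("pics/s3.png",a)
m=cv2.inRange(cv2.cvtColor(a,cv2.COLOR_BGR2HSV),(0,170,100),(6,255,255))[180:250,280:320];ys,xs=np.nonzero(m);print("red side",len(xs),xs.min()+280,xs.max()+280,ys.min()+180,ys.max()+180)
s=arm.read_state();p=np.array(s["tool_pos"]);M=R.from_quat(s["tool_rot"]).as_matrix();print(p,s["ft_force"],s["ft_torque"],s["gripper_width"])
q=p-np.array([.5657,.0309,0]);u=np.array([.90,.434,0]);v=np.array([-.434,.9,0]);print("across",q@u,"finger y",q@v-.0528)
E
```

```text
clock: 3.4
tool_pos: [0.551, 0.1095, 0.088]
tool_rot: [0.975, 0.223, -0.0, -0.0]
ft_force: [0.8, 1.2, 2.4]
gripper_width: 1.0
gripper_force: 1.0Traceback (most recent call last):
  File "<stdin>", line 5, in <module>
    return umr_minimum(a, axis, None, out, keepdims, initial, where)
ValueError: zero-size array to reduction operation minimum which has no identity
```

Contact, 2.4 N upward. I'll keep pressing.

```bash
python3 -m handwheel '[[0.1,0,0.5,0,0],[0.1,0,0.5,0,0],[0.1,0,0.5,0,0],[0.1,0,0.5,0,0],[0.1,0,0.5,0,0],[0.1,0,0.5,0,0],[0.1,0,0.5,0,0],[0,0,0,0,0]]' 20
python3 - <<'E'
from h import *
import cv2
a=arm.get_image("side")
cv2.imwrite("pics/s3.png",cv2.resize(a[150:300,250:400],(600,600),interpolation=2))
s=arm.read_state();p=np.array(s["tool_pos"]);print(p,s["ft_force"],s["ft_torque"],s["gripper_width"])
q=p-np.array([.5657,.0309,0]);u=np.array([.90,.434,0]);v=np.array([-.434,.9,0]);print("across",q@u,"finger y",q@v-.0528)
E
```

```text
clock: 4.3
tool_pos: [0.5565, 0.1121, 0.0528]
tool_rot: [0.975, 0.223, -0.001, 0.0]
ft_force: [0.6, 0.1, 1.1]
gripper_width: 1.003
gripper_force: 0.0
[0.55673913 0.1121201  0.053184  ] [ 0.38370098 -0.12472112  0.5043671 ] [-0.00527266 -0.02932401  0.00666033] 1.0021809978934242
across 0.027184734338330963 finger y 0.02418710544748094
```

View pics/s3.png

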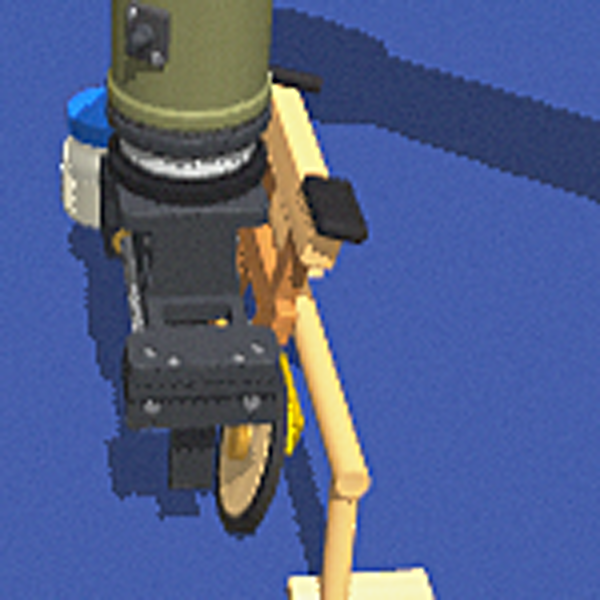

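The bike still leans on the rail and the force has dropped, so the stand has probably snapped over. I'll rise and check the red rod.

```bash
python3 -m handwheel '[[0.3,-0.3,-1,0,0],[0,0,-3,0,0],[0,0,-4,0,0],[0,-2,-4,0,0],[0,-4,-3,0,0],[0,-4,-2,0,0],[0,-4,0,0,0],[0,-2,0,0,0]]' 20
python3 - <<'E'
from h import *
import cv2
a=arm.get_image("side");b=arm.get_image("top")
c=cv2.resize(a[150:290,270:370],(400,560),interpolation=2);d=cv2.resize(b[195:285,240:340],(400,360),interpolation=2)
d=cv2.copyMakeBorder(d,0,200,0,0,cv2.BORDER_CONSTANT);cv2.imwrite("pics/c4.png",np.hstack([c,d]))
s=arm.read_state();print(s["tool_pos"],s["ft_force"])
E
```

```text
clock: 5.15
tool_pos: [0.4872, 0.2653, 0.2259]
tool_rot: [0.974, 0.225, 0.001, -0.002]
ft_force: [-0.3, 0.4, -0.7]
gripper_width: 1.0
gripper_force: 0.0
[0.48704676 0.26488586 0.22502077] [ 0.09862092  0.45250533 -0.33475316]
```

View pics/c4.png

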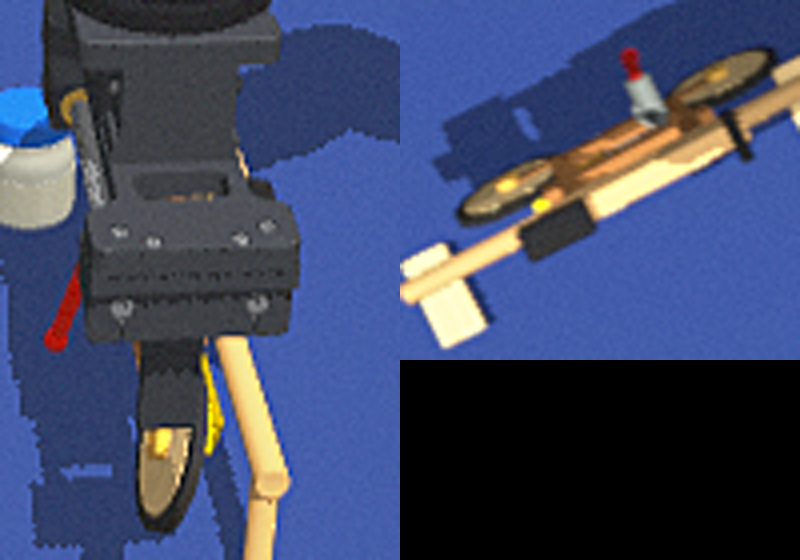

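The red rod now points to the frame's underside (tip at about (297,209) in top), and the bike still leans in its old place. Next I plan the cage-grip on the top bar.

```bash
python3 - <<'E'
from h import *
print("tip",plane("top",297,208.75,.025))
s=arm.read_state();p=np.array(s["tool_pos"]);M=R.from_quat(s["tool_rot"]).as_matrix();print(s["qpos"][6],M[:,0],s["clock"])
print("cm",M.T@(np.array([.527,.007,.225])-p)*100)
E
```

```text
tip [0.6152898  0.01677373 0.025     ]
-1.766949717114805 [0.89782688 0.44034494 0.00179506] 5.25
cm [-7.76876828 24.91290644 -0.08444366]
```

```bash
python3 -m handwheel '[[-1.3,4.1,0,0,0],[-1.3,4.2,0,0,0],[-1.3,4.2,0,0,0],[-1.3,4.2,0,0,0],[-1.3,4.2,0,0,0],[-1.3,4,0,0,0],[0,0,0,-6,0],[0,0,0,-8,0]]' 20
python3 -m handwheel '[[0,0,0,-8,0],[0,0,0,-8,0],[0,0,0,-8,0],[0,0,0,-8,0],[0,0,0,-8,0],[0,0,0,-8,0],[0,0,0,-8,0],[0,0,0,-8,0]]'
python3 -m handwheel '[[0,0,0,-8,0],[0,0,0,-4,0],[0,0,0,0,0],[0,0,0,0,0],[0,0,0,0,0],[0,0,0,0,0],[0,0,0,0,0],[0,0,0,0,0]]'
python3 - <<'E'
from h import *
import cv2
s=arm.read_state();p=np.array(s["tool_pos"]);M=R.from_quat(s["tool_rot"]).as_matrix();print(s["qpos"],M[:,0],p,s["clock"])
print("cm",M.T@(np.array([.527,.007,.138])-p)*100, "yaw x",np.arctan2(M[1,0],M[0,0]),"want",.449+np.pi/2)
cv2.imwrite("pics/s5.png",cv2.resize(arm.get_image("side")[130:300,250:400],(600,600*170//150),interpolation=2)[:600])
E
```

```text
clock: 6.05
tool_pos: [0.5269, -0.0019, 0.2242]
tool_rot: [0.941, 0.339, -0.0, 0.001]
ft_force: [0.4, -0.3, 0.4]
gripper_width: 1.001
gripper_force: 0.0
clock: 6.85
tool_pos: [0.5269, -0.0, 0.2241]
tool_rot: [0.616, 0.787, -0.001, 0.001]
ft_force: [0.4, 0.2, -0.2]
gripper_width: 0.999
gripper_force: 0.0
clock: 7.65
tool_pos: [0.5269, 0.0022, 0.2237]
tool_rot: [0.532, 0.847, -0.0, 0.0]
ft_force: [-0.5, -0.4, 0.1]
gripper_width: 0.997
gripper_force: 0.0
[ 0.27014739  0.63262633 -0.59199138  1.86524945  0.48314125  0.79043518
 -0.13165058] [-4.33787415e-01  9.01015222e-01 -2.20595344e-04] [0.52687514 0.00217564 0.22374029] 7.65
cm [0.43115738 0.22088115 8.57392528] yaw x 2.019488379879662 want 2.0197963267948964
```

View pics/s5.png

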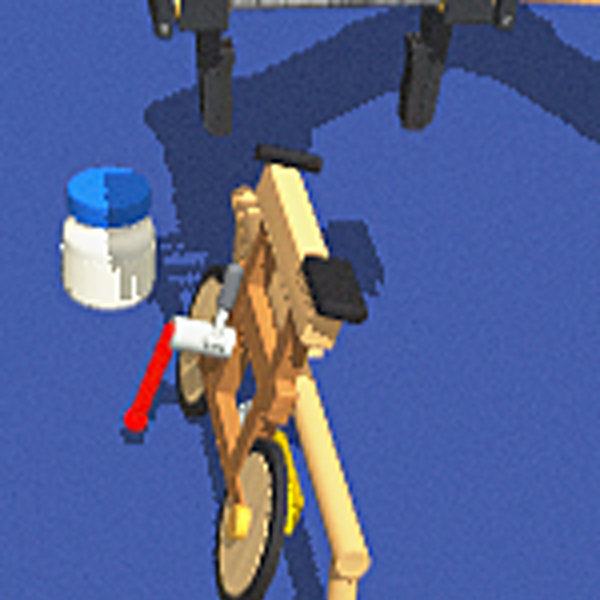

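The fingers straddle the bar and the kickstand is fully down. I'll descend, then close into a loose cage of about 32 mm.

```bash
python3 -m handwheel '[[0.4,0.2,1.5,0,0],[0,0,2,0,0],[0,0,2,0,0],[0,0,2,0,0],[0,0,1,0,0],[0,0,0,0,0.3],[0,0,0,0,0.62],[0,0,0,0,0.62]]' 8
python3 -m handwheel '[[0,0,0,0,0.62],[0,0,0,0,0.62],[0,0,0,0,0.62],[0,0.3,0,0,0.62],[0,0.3,0,0,0.62],[0,0.3,0,0,0.62],[0,0,0,0,0.62],[0,0,0,0,0.62]]' 8
```

```text
clock: 8.5
tool_pos: [0.5276, 0.0068, 0.1396]
tool_rot: [0.532, 0.847, 0.001, 0.001]
ft_force: [0.7, 0.8, 0.6]
gripper_width: 0.751
gripper_force: 0.0
clock: 9.3
tool_pos: [0.5351, 0.0106, 0.1386]
tool_rot: [0.532, 0.847, -0.0, -0.0]
ft_force: [-0.1, 0.4, 0.2]
gripper_width: 0.377
gripper_force: 0.0
```

```bash
python3 -m handwheel '[[0,0.4,-0.1,0,0.62],[0,0.4,-0.1,0,0.62],[0,0.4,-0.1,0,0.62],[0,0.4,-0.1,0,0.62],[0,0.4,-0.1,0,0.62],[0,0.4,0,0,0.62],[0,0,0,0,0.62],[0,0,0,0,0.62]]' 8
python3 - <<'E'
from h import *
import cv2
s=arm.read_state();print(s["tool_pos"],s["ft_force"],s["gripper_width"])
cv2.imwrite("pics/s6.png",cv2.resize(arm.get_image("side")[130:300,250:400],(529,600),interpolation=2))
E
```

```text
clock: 10.1
tool_pos: [0.5566, 0.0209, 0.1436]
tool_rot: [0.532, 0.847, -0.0, -0.0]
ft_force: [-1.3, 0.1, -0.3]
gripper_width: 0.38
gripper_force: 0.3
[0.55664935 0.02091689 0.14358215] [-1.31098082  0.08132206 -0.32625602] 0.3802785142195763
```

View pics/s6.png

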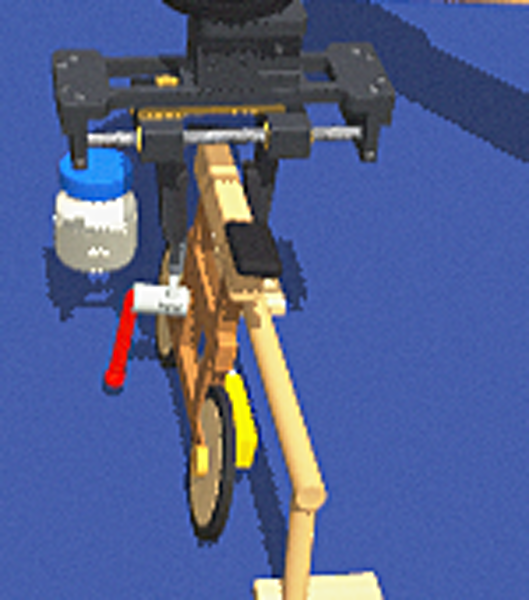

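The robot-side finger is pushing the bar (1.3 N) and the bike is coming up with its wheels on the table. I'll finish the push, then clamp.

```bash
python3 -m handwheel '[[0,0.4,0,0,0.62],[0,0.4,0,0,0.62],[0,0.4,0,0,0.62],[0,0.1,0,0,0.62],[0,0,0,0,0.7],[0,0,0,0,0.75],[0,0,0,0,0.8],[0,0,0,0,0.85]]' 8
python3 -m handwheel '[[0,0,0,0,1],[0,0,0,0,1],[0,0,0,0,1],[0,0,0,0,1],[0,0,0,0,1],[0,0,0,0,1],[0,0,0,0,1],[0,0,0,0,1]]' 12
python3 - <<'E'
from h import *
import cv2
a=arm.get_image("side");b=arm.get_image("top");cv2.imwrite("pics/s7f.png",a);cv2.imwrite("pics/t7f.png",b)
s=arm.read_state();print(s["tool_pos"],s["ft_force"],s["ft_torque"],s["gripper_width"])
c=cv2.resize(a[150:290,270:370],(428,600),interpolation=2);d=cv2.resize(b[190:280,250:340],(360,360),interpolation=2)
cv2.imwrite("pics/c7.png",np.hstack([c,cv2.copyMakeBorder(d,0,240,0,0,cv2.BORDER_CONSTANT)]))
E
```

```text
clock: 10.95
tool_pos: [0.5684, 0.0266, 0.1437]
tool_rot: [0.532, 0.847, 0.0, 0.0]
ft_force: [-0.9, 0.0, -0.0]
gripper_width: 0.208
gripper_force: 8.0
clock: 11.75
tool_pos: [0.5684, 0.0266, 0.1437]
tool_rot: [0.532, 0.847, -0.0, 0.0]
ft_force: [0.3, 0.6, -0.6]
gripper_width: 0.2
gripper_force: 11.9
[0.5683946  0.02656512 0.14372534] [ 0.25666476 -0.20065134 -0.61733103] [ 0.03224898 -0.11966617  0.10955631] 0.20364697490552136
```

View pics/c7.png

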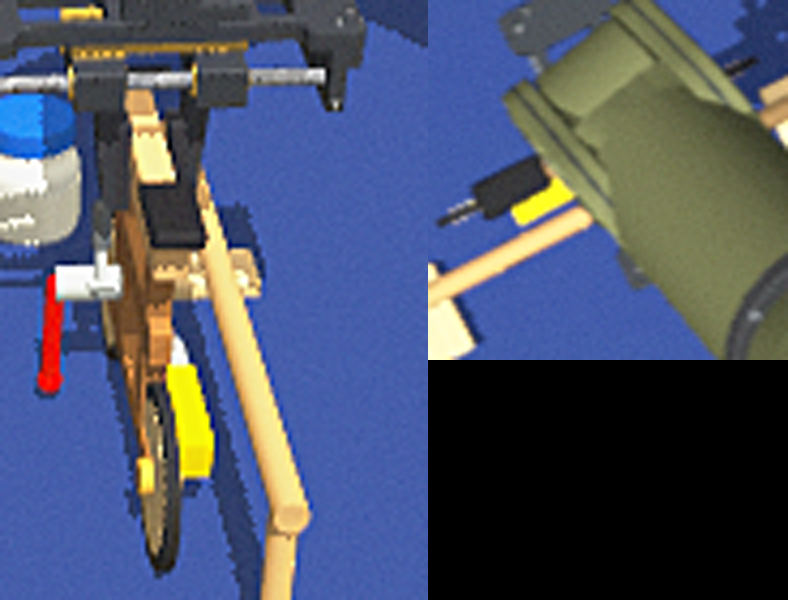

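```bash
python3 -m handwheel '[[0,0,0,0,1],[0,0,0,0,1],[0,0,0,0,1],[0,0,0,0,1],[0,0,0,0,1],[0,0,0,0,1],[0,0,0,0,1],[0,0,0,0,1]]' 20
python3 - <<'E'
from h import *
O=np.array([.5657,.0309,0]);u=np.array([.90,.434,0]);v=np.array([-.434,.9,0])
for n,p in dict(saddle_top=plane("top",273,236,.186),saddle_side=plane("side",310.2,200.2,.186),wheel=plane("side",308.3,283,0),hub_side=plane("side",304.5,261,.045)).items(): print(n,p,"across",(p-O)@u,"y",(p-O)@v)
s=arm.read_state();print("tool",(s["tool_pos"]-O)@u,s["ft_force"],s["gripper_force"],s["clock"])
E
```

```text
clock: 12.65
tool_pos: [0.5684, 0.0266, 0.1437]
tool_rot: [0.532, 0.847, -0.0, 0.0]
ft_force: [-0.4, 0.2, -0.3]
gripper_width: 0.198
gripper_force: 19.9
saddle_top [0.5358751 0.0843258 0.186    ] across -0.003655607729957242 y 0.06102722603761508
saddle_side [0.53029356 0.10289819 0.186     ] across -0.0006185767820756118 y 0.08016476679130745
wheel [0.51769397 0.12705517 0.        ] across -0.0014740859885856994 y 0.10737427466458342
hub_side [0.53203286 0.11461099 0.045     ] across 0.00603014478964772 y 0.08995142369462084
tool 0.0005517725493474521 [-0.40681388  0.20174666 -0.32477005] 19.913878142251633 12.65
```

Across-offsets of the saddle, wheel bottom and tool agree within about 4 mm over 186 mm, so the frame is upright. The wrist carries no weight, so the wheels are on the table. Handing in.

```bash
python3 -c "
from cell import arm
print(arm.close_job())"
```

```text
the job is handed in; nothing more can be done
None
```

I flipped the kickstand fully down while the bike still leaned, then brought it upright off the rail with its wheels on the table; the gripper is still holding it at 20 N. I handed the job in at about 12.7 s, and the hand-in returned no verdict.

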